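Wind the porch bell and hold its dial on the third click

TASK

Ring the porch bell at its loudest. First wind it: its crank handle stands a little short of the red mark; take it clockwise past the mark and then one full turn more, back to the mark, where it all but meets its stop; then turn the spring-return dial clockwise past its first two clicks to the third (the red dot) and hold it there. The dial springs back if let go, so finish while still holding it with the gripper at the third click, the crank still wound, and leave the other things on the tray where they are.

Things in the scene. Friction and masses are not known exactly. Their poses are not given: they have to be found in the camera images.
- bell: Clockwork porch bell, fixed on the tray: a dark green case 130 x 310 x 50 mm (x, y, z) with, on its deck along its y axis, an aluminium crank wheel (centre at y = +100 mm), a low chrome gong dome (centre y = 0, radius 38 mm, top 79 mm above the case's underside) and a black dial (centre at y = -105 mm). Origin: centre of the case's underside, z up; lies on the tray floor, 6 mm above the work surface.
- wheel_axis (a point): Point on the crank wheel's vertical axis at the height of the wheel's top face (62 mm above the case's underside). The wheel is a disc of radius 46 mm with a hub (radius 10 mm) rising 6 mm above its top face. Axes as the bell.
- handle (a point): Centre of the top of the crank handle: a black upright round pin, 16 mm in diameter, standing 36 mm high on the wheel's top face, 36 mm from the wheel's axis; top 98 mm above the case's underside. The pin's sleeve spins freely on its own axis, so a gripper may hold it and go round without turning.
- red_mark (a point): Red bar mark (10 x 8 mm) on the case deck beside the wheel, on the case's -x side; the handle stands radially in line with it at joint wheel = 0 and 2 pi.
- wheel (a joint): Crank wheel angle, rad, growing clockwise seen from above. 0: handle at the red mark; starts between -0.9 and -0.1 (before the mark); 6.28: a full turn past the mark, wound. Stop at 6.45. Stiff: about 0.06 N m of friction (2 N at the handle), stays where it is left.
- dial_top (a point): Centre of the top of the dial's grip bar, on the dial's vertical axis, 92 mm above the case's underside. The bar is 46 mm long, 12 mm wide and 34 mm high on a skirt of radius 25 mm. The point's x axis runs along the bar, z up; the white pointer line on top is at the bar's -x end and at joint dial = 0 points to the case's -x side.
- dial (a joint): Dial angle, rad, growing clockwise seen from above. Rests at 0; clicks at 0.4, 0.8 (small white dots on the deck, as is the rest position) and 1.2 (larger red dot, the third click); end stop at 1.6, beyond the third click. A return spring of 0.05 N m at rest rising to 0.11 N m at the third click, with a ripple of 0.035 N m at the clicks, always drives it back to 0 when let go.
- hex_key: Loose stainless L-shaped hex key, 96 x 34 mm, 6 mm thick, lying flat. Bystander.
- dust_cap: Loose orange plastic dust cap, 42 mm in diameter, 20 mm high. Bystander.
- screw_jar: Loose closed jar, 48 mm in diameter, 60 mm high. Bystander.
- mug: Loose blue mug, 76 mm in diameter, 85 mm high. Bystander.
- screwdriver: Loose screwdriver, 170 mm long, lying flat on the tray beside the bell. Bystander.

How it is judged:
By the outcome, as a careful person would: the job done as asked, in the order asked, and still so for the second after the job is handed in, while the arm keeps its last pose, push and grip.
It also fails if it takes over 54 s, if anything falls off the work surface, if the arm or the gripper's body presses on something with over 40 N, if the wrist force passes 120 N, or if a joint passes its speed limit or range.

ROBOT

A 6-joint arm with a two-finger parallel gripper is mounted at the origin on the work surface. World frame = base frame: x ahead of the robot, y to its left, z up, the work surface at z = 0. Lengths are in m, angles in rad, forces in N, time in s.
With the tool pointing down it reaches from about 0.375 to 0.975 m from the base axis. Payload 3.8 kg.
Tool frame: the origin (TCP) lies midway between the tips of the shut fingers; the grasp point (between the pads) lies 19 mm behind it; x points along the fingers, y is the direction in which the jaws open and shut, and the axes are right-handed (so a half turn about x gives the same grasp; the last joint's range is limited). The gripper opens to 88 mm and grips with 3 to 60 N. Pads are 18 mm wide; open, the fingers measure 123 mm over their backs; the gripper's body (75 mm by 187 mm) begins 45 mm behind the grasp point.
Start: joints at [-1.3, 0.264, 1.604, -0, 1.274, -0.037], TCP at [0.204, -0.643, 0.239] pointing down, gripper open.
Joint ranges: [-2.63, 2.63], [-0.94, 2.18], [0.31, 2.57], [-1.31, 4.45], [0, 2.66], [-2.55, 2.55]. Speed limits (rad/s): [2.57, 2.57, 3.14, 3.14, 3.14, 3.14].

INTERFACE

Orientations are given as a rotation vector (axis times angle).
In Python, from cell import manip, inverse_kinematics, cams, order gives the robot as it stands. Calls block until the motion is done:
- manip.move_pose(position, orientation): joint-space move of the TCP to a pose.
- manip.move_linear(position, rate=0.15, rot=None): straight line of the TCP; rot=None keeps the orientation; rate is the mean speed in m/s.
- manip.set_joints(angles): joint-space move.
- manip.set_gripper(opening, force=None): finger opening in m; force is the grip in N (None keeps the last); returns when the fingers have stopped.
- manip.dwell(seconds).
- inverse_kinematics(position, orientation): joint angles nearest the present ones, or None.
- manip.state(): the state.
- cams.capture(name): name is "scene" or "top"; returns a dict with "image" (400x640x3 uint8, blue, green, red), "z_map" (400x640 float32, m along the optical axis (not along the pixel's ray), 0 where there is no reading), "intrinsics" (3x3 intrinsics, pixels), "k1" (the pictures are not rectified: a ray, as slopes to the right and down, at radius r is drawn at 1 + k1 r^2 times it, then the intrinsics apply), "position" and "orientation" of the camera in the world. Camera axes: x right, y down, z forward; pixel columns grow to the right and rows downward; lengths in m; the calibration is good to about 2 mm. A picture is of the moment at which its call begins.
A pose or a line that the arm cannot do raises manip.IKError and nothing moves.
- order.close_job(): hands the job in, once; it reports no verdict.
The state is a dict: "clock": time; "joint_pos": joint angles; "joint_velocities": joint speeds; "tau": joint torques, N m; "tool_pos": TCP position; "tcp_rot": TCP orientation; "contact_force": force on the tool from outside, world axes, zero at the start; "moment": the same for the moment, N m; "gripper_width": finger opening in m.
Only numpy, scipy, OpenCV 4.12 (cv2) and the standard library are available. Lean on these libraries where they do the work, as an engineer would, in place of code of your own. Each camera call takes 0.05 s, during which the arm holds its last target. There are 200 camera calls.

## Working session

There is one attempt and no reset: what is moved stays moved. The work goes in short steps, each a Python script; the robot and the scene stay as the last script left them, time stands still between calls to the robot, and variables do not carry over. Pictures are saved under pics/ and viewed, about 8 in all and at most 12, crops included, and the job is handed in when it is done.

```bash
ls; mkdir -p pics; python3 - <<'E'
from cell import manip,cams
import cv2,pickle
d={n:cams.capture(n) for n in("scene","top")}
pickle.dump(d,open('c0.pkl','wb'))
for n in d:
    c=d[n];print(n,c['intrinsics'].tolist() if hasattr(c['intrinsics'],'tolist') else c['intrinsics'],c['k1'],c['position'],c['orientation'])
    cv2.imwrite(f'pics/{n}0.png',c['image'])
print(manip.state())
E
```

```text
pics
scene [[464.10251788320517, 0.0, 320.34247153366823], [0.0, 464.10251788320517, 201.08859637848548], [0.0, 0.0, 1.0]] -0.013798935405633843 [1.20411222 0.38811352 0.73958107] [-1.2867722  -2.20482883  0.99139614]
top [[367.57278078494045, 0.0, 314.3614958550882], [0.0, 367.57278078494045, 204.35414996061243], [0.0, 0.0, 1.0]] -0.057035722403835726 [0.45788092 0.03144354 0.85663056] [-2.12141275  2.14574053 -0.18030521]
{'clock': 0.1, 'joint_pos': array([-1.29987987e+00,  2.64664324e-01,  1.60520912e+00, -2.50223074e-05,
        1.27368451e+00, -3.69011419e-02]), 'joint_velocities': array([ 9.44126508e-04, -1.55546745e-03, -3.22770250e-03,  1.86634666e-03,
       -3.72893642e-04, -2.33135369e-05]), 'tau': array([-1.20262663e-03, -5.03622293e+01, -3.58072042e+01,  7.29553378e-02,
        2.33709934e-02, -4.99003897e-05]), 'tool_pos': array([ 0.20433374, -0.64267433,  0.23753688]), 'tcp_rot': array([ 2.05605813,  0.32104453, -2.05658499]), 'contact_force': array([0.31204695, 0.52996826, 0.21573542]), 'moment': array([-0.02115349,  0.00918887,  0.0196028 ]), 'gripper_width': 0.08814499320912636}
```

View pics/top0.png

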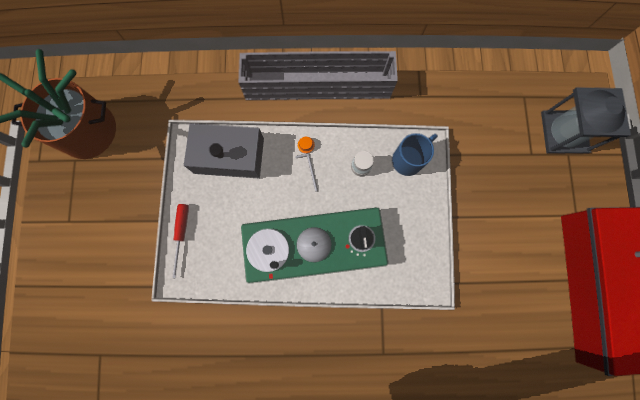

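View pics/scene0.png

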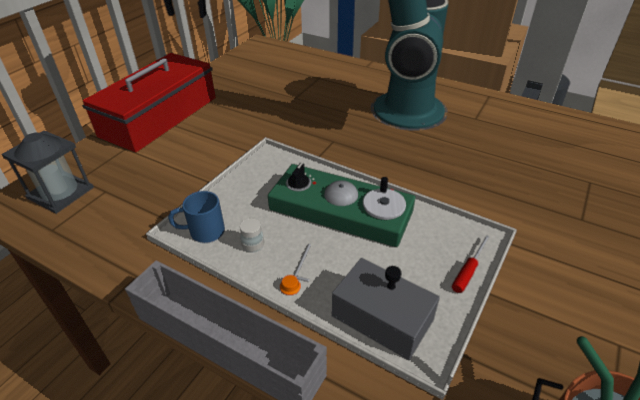

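The top view shows the bell lying along y. The wheel is at about (267,250), the handle at (275,265), the red mark at (270,276), and the dial at (361,238) with its pointer down (-x) and the red dot at about (347,246). There is also an unlisted grey box with a knob, clear of the bell. In the scene view the handle is at about (384,186) and the dial at (299,175).

```bash
cat > h.py <<'E'
import numpy as np,cv2
from scipy.spatial.transform import Rotation as R
def rays(c,uv):
    K=np.array(c['intrinsics']);uv=np.atleast_2d(uv).astype(float)
    d=(uv-K[:2,2])/[K[0,0],K[1,1]];s=d.copy()
    for _ in range(10): s=d/(1+c['k1']*(s**2).sum(1,keepdims=True))
    return np.c_[s,np.ones(len(s))]
def onplane(c,uv,z):
    r=R.from_rotvec(c['orientation']).apply(rays(c,uv));p=np.array(c['position'])
    return p+r*((z-p[2])/r[:,2])[:,None]
def cloud(c):
    h,w=c['z_map'].shape;v,u=np.mgrid[:h,:w]
    P=rays(c,np.c_[u.ravel(),v.ravel()])*c['z_map'].reshape(-1,1)
    return (R.from_rotvec(c['orientation']).apply(P)+c['position']).reshape(h,w,3)
def hsv(c): return cv2.cvtColor(c['image'],cv2.COLOR_BGR2HSV)
def frame(w):  # world -> bell offset helpers
    return w
E
python3 - <<'E'
from h import *
import pickle
d=pickle.load(open('c0.pkl','rb'))
for n in d:
    c=d[n];P=cloud(c);H=hsv(c);z=P[...,2]
    inb=(abs(P[...,0]-.45)<.25)&(abs(P[...,1])<.35)
    g=(H[...,0]>60)&(H[...,0]<90)&(H[...,1]>100)&inb&(abs(z-.056)<.006)
    r=cv2.minAreaRect(P[g][:,:2].astype(np.float32)*1000);print(n,'case',r,g.sum())
    box=cv2.boxPoints(r).astype(np.float32)
    inside=np.array([cv2.pointPolygonTest(box,(float(x)*1000,float(y)*1000),False)>=0 for x,y in P[...,:2].reshape(-1,2)]).reshape(z.shape)
    hd=inside&(z>.09)
    k,lab,st,ce=cv2.connectedComponentsWithStats(hd.astype(np.uint8))
    for i in range(1,k):
        q=P[lab==i];print(' high',st[i,4],ce[i].round(1),q.mean(0).round(4),np.median(q[:,2]).round(4),q[:,2].max().round(4))
    red=inside&((H[...,0]<8)|(H[...,0]>172))&(H[...,1]>150)&(z<.065)
    k,lab,st,ce=cv2.connectedComponentsWithStats(red.astype(np.uint8))
    for i in range(1,k): print(' red',st[i,4],ce[i].round(1),onplane(c,ce[i],.056).round(4))
    wh=inside&(abs(z-.068)<.005)&(H[...,1]<40)&(H[...,2]>120)
    k,lab,st,ce=cv2.connectedComponentsWithStats(wh.astype(np.uint8))
    i=1+st[1:,4].argmax();ys,xs=np.nonzero(lab==i);w=onplane(c,np.c_[xs,ys],.068)[:,:2]
    print(' wheel',cv2.minEnclosingCircle((w*1000).astype(np.float32)),st[i,4])
E
python3 -c "
import pickle,cv2
c=pickle.load(open('c0.pkl','rb'));a=cv2.resize(c['top']['image'][195:295,230:400],None,fx=4,fy=4,interpolation=2);cv2.imwrite('pics/crop1.png',a)"
```

```text
scene case ((509.70147705078125, 35.396705627441406), (130.5011444091797, 308.7379455566406), 6.820819854736328) 3004
 high 101 [297.7 170.2] [ 0.5214 -0.0682  0.0973] 0.0979 0.1027
 high 63 [384.  181.3] [0.4671 0.1175 0.1001] 0.1024 0.1073
 red 6 [314.  182.5] [[ 0.4985 -0.0404  0.056 ]]
 wheel ((496.39129638671875, 134.63339233398438), 47.34944152832031) 850
top case ((505.166259765625, 33.596153259277344), (123.88292694091797, 301.9510803222656), 6.8896965980529785) 3452
 high 1 [270.   1.] [0.4579 0.0314 0.8566] 0.8566 0.8566
 high 1 [378.   1.] [0.4579 0.0314 0.8566] 0.8566 0.8566
 high 1 [451.   0.] [0.4579 0.0314 0.8566] 0.8566 0.8566
 high 1 [466.   0.] [0.4579 0.0314 0.8566] 0.8566 0.8566
 high 1 [524.   0.] [0.4579 0.0314 0.8566] 0.8566 0.8566
 high 1 [580.   1.] [0.4579 0.0314 0.8566] 0.8566 0.8566
 high 1 [23.  2.] [0.4579 0.0314 0.8566] 0.8566 0.8566
 high 1 [130.   2.] [0.4579 0.0314 0.8566] 0.8566 0.8566
 high 1 [207.   2.] [0.4579 0.0314 0.8566] 0.8566 0.8566
 high 1 [438.   3.] [0.4579 0.0314 0.8566] 0.8566 0.8566
 high 1 [598.   2.] [0.4579 0.0314 0.8566] 0.8566 0.
[... 28230 characters left out ...]
66] 0.8566 0.8566
 high 1 [186. 397.] [0.4579 0.0314 0.8566] 0.8566 0.8566
 high 1 [231. 397.] [0.4579 0.0314 0.8566] 0.8566 0.8566
 high 1 [320. 396.] [0.4579 0.0314 0.8566] 0.8566 0.8566
 high 1 [374. 397.] [0.4579 0.0314 0.8566] 0.8566 0.8566
 high 1 [413. 396.] [0.4579 0.0314 0.8566] 0.8566 0.8566
 high 1 [582. 396.] [0.4579 0.0314 0.8566] 0.8566 0.8566
 high 1 [ 84. 399.] [0.4579 0.0314 0.8566] 0.8566 0.8566
 high 1 [528. 399.] [0.4579 0.0314 0.8566] 0.8566 0.8566
 high 1 [614. 399.] [0.4579 0.0314 0.8566] 0.8566 0.8566
 red 10 [347.2 246. ] [[ 0.5015 -0.0397  0.056 ]]
 red 16 [270.4 275.9] [[0.4395 0.1266 0.056 ]]
 wheel ((494.5937194824219, 132.6592559814453), 45.719940185546875) 1290
```

View pics/crop1.png

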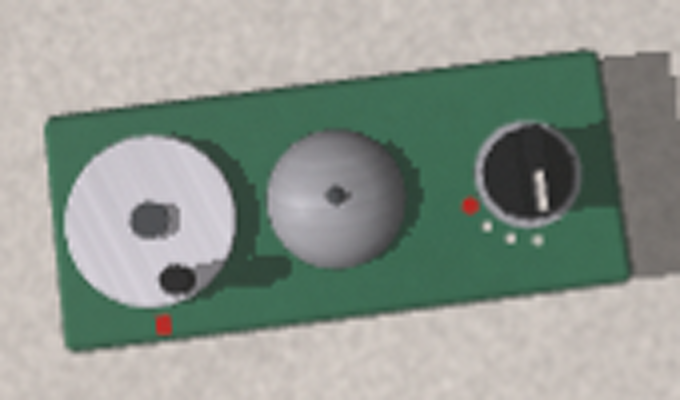

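```bash
cat >> h.py <<'E'
YAW=np.radians(6.85);X=np.array([np.cos(YAW),np.sin(YAW)]);Y=np.array([-X[1],X[0]])
O=np.array([.5072,.0345]);W=np.array([.4953,.1338]);D=O-.105*Y
def hpos(q,z): a=YAW+np.pi-q; return np.r_[W+.036*np.array([np.cos(a),np.sin(a)]),z]
def rot(A):
    x=np.array([0,0,-1.]);y=np.array([np.cos(A),np.sin(A),0])
    return R.from_matrix(np.c_[x,y,np.cross(x,y)]).as_rotvec()
def qmeas(p): d=np.asarray(p)[:2]-W; return YAW+np.pi-np.arctan2(d[1],d[0]), np.hypot(*d)
E
python3 - <<'E'
from h import *
import pickle
from cell import manip,inverse_kinematics as ik
c=pickle.load(open('c0.pkl','rb'))['top'];h=onplane(c,[274.6,264.6],.104)[0];print('handle',h,qmeas(h))
dm=(hsv(c)[...,2]<60);dm[:255]=0;dm[275:]=0;dm[:,:266]=0;dm[:,284:]=0
v,u=np.nonzero(dm);print('dark',u.mean(),v.mean(),len(u));print(qmeas(onplane(c,[u.mean(),v.mean()],.1)[0]))
for A in (YAW,YAW+np.pi):
    for q in (-.5,1.5,3,4.5): print('crank',q,np.round(ik(hpos(q,.078),rot(A)),2) if ik(hpos(q,.078),rot(A)) is not None else None)
for s in (np.pi/2,-np.pi/2):
    for t in (0,.6,1.3):
        j=ik(np.r_[D,.07],rot(YAW+s-t));print('dial',t,None if j is None else np.round(j,2))
print(D)
E
```

```text
handle [0.46299202 0.11245837 0.104     ] (np.float64(5.818971442614334), np.float64(0.03872041618501103))
dark 274.0 264.5 42
(np.float64(5.85215474860701), np.float64(0.037628689517205396))
crank -0.5 [0.19 0.06 2.16 0.   0.92 0.07]
crank 1.5 [0.29 0.13 2.09 0.   0.93 0.17]
crank 3 [0.22 0.18 2.02 0.   0.94 0.1 ]
crank 4.5 [0.15 0.13 2.09 0.   0.93 0.03]
crank -0.5 None
crank 1.5 None
crank 3 None
crank 4.5 None
dial 0 [-0.18  0.15  2.08 -0.    0.91 -1.87]
dial 0.6 [-0.18  0.15  2.08 -0.    0.91 -1.27]
dial 1.3 [-0.18  0.15  2.08 -0.    0.91 -0.57]
dial 0 [-0.18  0.15  2.08  0.    0.91  1.27]
dial 0.6 [-0.18  0.15  2.08 -0.    0.91  1.87]
dial 1.3 None
[ 0.5197234  -0.06975049]
```

```bash
python3 - <<'E'
from h import *
from cell import manip,cams
A=rot(YAW);q=-.45
manip.set_gripper(.05,15)
manip.move_pose(hpos(q,.19),A);manip.move_linear(hpos(q,.125),.15)
c=cams.capture('scene');cv2.imwrite('pics/s1.png',c['image'][100:260,260:500].repeat(3,0).repeat(3,1))
manip.move_linear(hpos(q,.079),.08)
s=manip.state();print(s['clock'],s['contact_force'])
manip.set_gripper(0,15)
s=manip.state();print(s['clock'],s['contact_force'],s['gripper_width'],s['tool_pos'],qmeas(s['tool_pos']))
t=s['clock'];q=-.2;manip.move_linear(hpos(q,.079),.06)
s=manip.state();print(s['clock']-t,s['contact_force'],s['moment'],s['gripper_width'],qmeas(s['tool_pos']))
E
```

```text
4.9917 [ 0.05341532 -0.48277761  0.69032023]
5.6083 [-3.15871036 -0.686802    4.57674661] 0.015321550600021171 [0.46437991 0.11420649 0.079104  ] (np.float64(5.837922046568314), np.float64(0.0366054274342026))
0.2999999999999998 [-3.36536151  0.82332264  4.35983542] [-0.04548201  0.44456473  0.0028218 ] 0.015251083446339917 (np.float64(6.093857589827552), np.float64(0.0361337125490075))
```

View pics/s1.png

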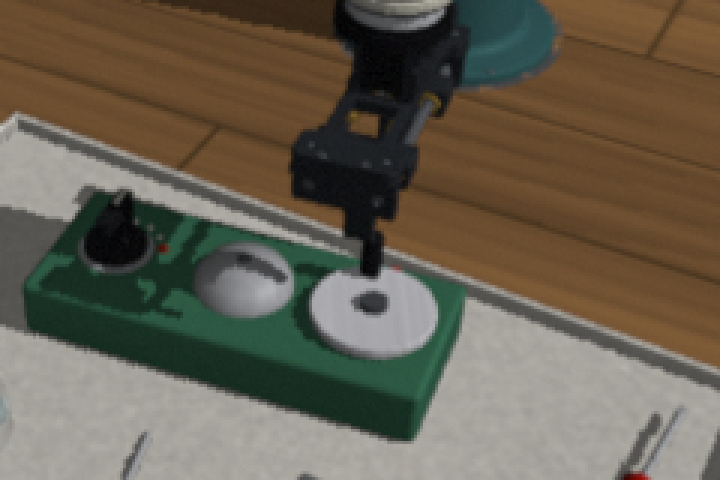

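The fingers straddle the pin at about (372,255) in the crop, and the grip holds (15 mm). I'll wind it now.

```bash
python3 - <<'E'
from h import *
from cell import manip,cams
m=0
for i,q in enumerate(np.linspace(-.2,6.30,27)[1:]):
    manip.move_linear(hpos(q,.079),.06);s=manip.state();f=s['contact_force'];m=max(m,np.linalg.norm(f))
    if i%3==0: 
        e=(qmeas(s['tool_pos'])[0]-q+np.pi)%(2*np.pi)-np.pi;print(round(q,2),f.round(1),round(e,3),round(s['gripper_width'],4))
    if np.linalg.norm(f)>25: print('STOP',q,f);break
manip.dwell(.3);s=manip.state();print(s['clock'],m,s['contact_force'],qmeas(s['tool_pos']))
c=cams.capture('scene');cv2.imwrite('pics/s2.png',c['image'][100:260,260:500].repeat(3,0).repeat(3,1))
E
```

```text
0.05 [-1.3  1.8  3. ] 0.019 0.015
0.8 [ 6.6 -2.7 -1.8] 0.026 0.0155
1.55 [ 3.1 -8.   2. ] 0.009 0.0155
2.3 [-1.  -5.5  5.7] -0.004 0.0156
3.05 [-1.1 -1.9  5.7] 0.008 0.0156
3.8 [ 3.5 -3.1  1.4] 0.012 0.0154
4.55 [ 0.9 -7.1  4.4] 0.023 0.0153
5.3 [-1.2 -2.9  7.5] 0.028 0.0156
6.05 [-0.2  2.   5.4] 0.021 0.0154
14.0083 9.067216188865164 [0.28945065 1.58628442 4.631966  ] (np.float64(6.299760832930383), np.float64(0.035863903279935605))
```

View pics/s2.png

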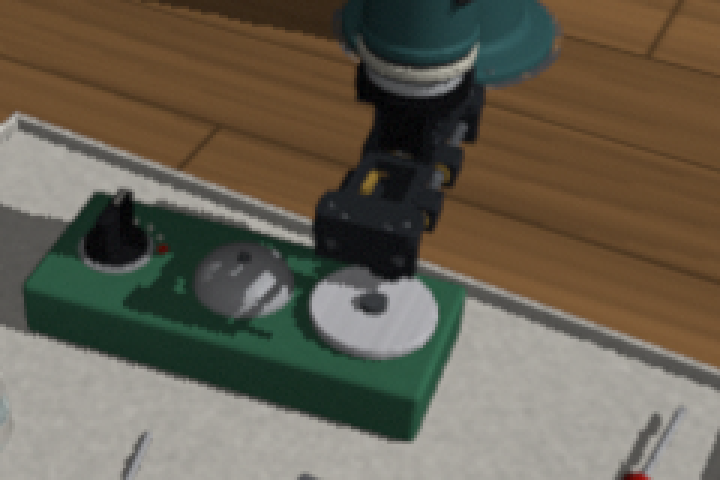

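```bash
python3 - <<'E'
from h import *
from cell import manip,cams
p=manip.state()['tool_pos'];manip.set_gripper(.05,15)
manip.move_linear(np.r_[p[:2],.20],.15)
manip.move_pose(np.r_[D,.20],rot(YAW+np.pi/2));print(manip.state()['clock'])
c=cams.capture('top');P=cloud(c);H=hsv(c)
v,u=np.nonzero((H[250:275,255:290,2]<60));u=u+255;v=v+250;print('dark',u.mean(),v.mean(),len(u),qmeas(onplane(c,[u.mean(),v.mean()],.1)[0]))
a=c['image'][195:295,230:400].repeat(4,0).repeat(4,1);cv2.imwrite('pics/t3.png',a)
E
```

```text
17.4083
dark 266.5 266.5 44 (np.float64(6.280401839144934), np.float64(0.036228877403042016))
```

View pics/t3.png

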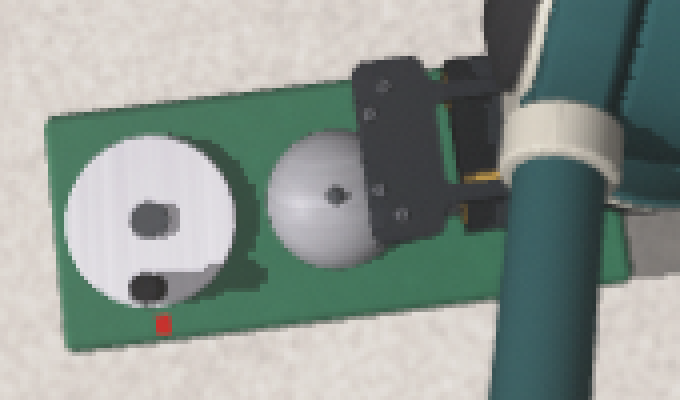

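The handle at (148,288) is in line with the red mark at (164,325). With parallax allowed for, the wheel reads 6.28, so it is wound and staying put. Next is the dial.

```bash
cat >> h.py <<'E'
def dialang(s): 
    y=R.from_rotvec(s['tcp_rot']).as_matrix()[:,1]; return YAW+np.pi/2-np.arctan2(y[1],y[0])
E
python3 - <<'E'
from h import *
from cell import manip,cams
manip.move_linear(np.r_[D,.12],.15);manip.move_linear(np.r_[D,.073],.08)
print(manip.state()['contact_force'])
manip.set_gripper(0,35);s=manip.state();print(s['clock'],s['contact_force'],s['gripper_width'],s['tool_pos']-np.r_[D,.073],s['moment'])
for t in np.linspace(0,1.22,7)[1:]:
    manip.move_pose(np.r_[D,.073],rot(YAW+np.pi/2-t));s=manip.state()
    print(round(t,2),round(dialang(s),3),s['contact_force'].round(1),s['moment'].round(3),round(s['gripper_width'],4))
manip.dwell(.3);s=manip.state();print(s['clock'],dialang(s))
for n in('scene','top'):
    c=cams.capture(n)['image'];a=c[140:220,250:350] if n=='scene' else c[200:280,310:410]
    cv2.imwrite(f'pics/d_{n}.png',cv2.resize(a,None,fx=6,fy=6,interpolation=2))
E
```

```text
[-0.81797318  0.33361497  0.34847972]
19.5333 [-0.71945005 -3.33155986  0.81196458] 0.011881422337821855 [ 0.00020689 -0.00052035  0.00022688] [-0.37425008 -0.10022364 -0.10185257]
0.2 0.199 [-0.2 -5.1  1.3] [-0.794 -0.079  0.052] 0.0117
0.41 0.402 [-0.2 -7.5  0.7] [-0.977 -0.049  0.11 ] 0.0115
0.61 0.605 [-1.2 -7.2  0.6] [-1.173 -0.037  0.114] 0.0117
0.81 0.808 [-1.5 -8.3  2.6] [-1.29   0.046  0.084] 0.0117
1.02 1.012 [-1.9 -8.2  1.5] [-1.462  0.185  0.172] 0.0114
1.22 1.215 [-2.6 -9.3  1.6] [-1.588  0.274  0.134] 0.0118
21.6833 1.2144091344938739
```

View pics/d_scene.png

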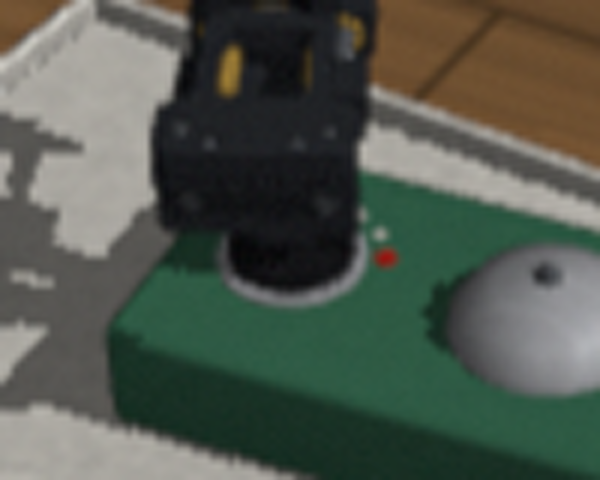

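The scene crop shows the gripper holding the bar, with the red dot visible at (385,258). The tool has turned 1.214 rad and the grip is flush (11.8 mm). One last check before I hand it in.

```bash
python3 - <<'E'
from h import *
from cell import manip,cams
c=cams.capture('top');H=hsv(c);v,u=np.nonzero((H[250:275,255:290,2]<60));u=u+255;v=v+250;print('handle',len(u),qmeas(onplane(c,[u.mean(),v.mean()],.1)[0]))
s=manip.state();print(s['clock'],dialang(s),s['contact_force'],s['gripper_width'])
cv2.imwrite('pics/end.png',c['image'])
E
```

```text
handle 43 (np.float64(6.275632435267629), np.float64(0.03618122249186359))
21.8333 1.2143613173267784 [-2.29655813 -9.13713236  2.91622133] 0.011494166908811946
```

View pics/end.png

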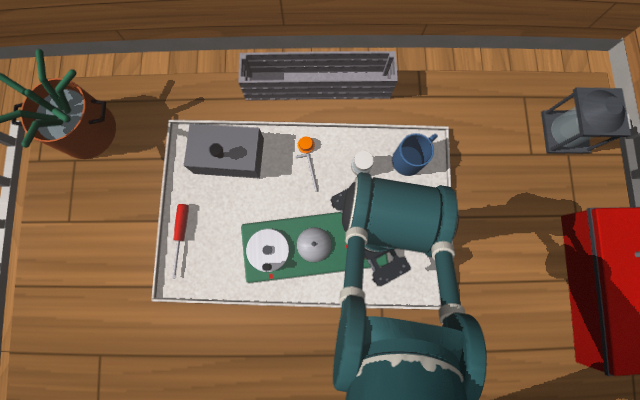

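The handle at (267,266) is still at the mark, and every loose item is where it started. I'm handing it in while the gripper holds the dial.

```bash
python3 -c "
from cell import order
print(order.close_job())"
```

```text
the job is handed in; nothing more can be done
None
```

The bell is wound and the dial is being held at the third click; I handed the job in at about 22 s of the 54 s allowed.

- **Crank:** I gripped the handle and took it clockwise from about -0.45 rad, past the mark and one full turn more. After I let go, two camera checks read 6.28 rad, the second just before hand-in. The wrist force stayed at about 9 N or less at each step of the winding.
- **Dial:** I gripped the bar with 35 N and turned it clockwise to the third click. The tool reads 1.214 rad and the grip is flush (11.5–11.9 mm on a 12 mm bar). The gripper hides the pointer, so this angle comes from the tool's orientation and not from seeing the pointer itself.
- **Other things on the tray:** all are where they started in the last top picture.

No check failed. There is a steady sideways force of about 9 N at the dial grip, probably from a grip slightly off the dial's centre. My two camera estimates of the red dot's direction were about 3 to 8 degrees from the expected one; a pixel there is worth about 3.5 degrees.

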